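# Wipe the light port and present the lens arm

## Task

Wipe the window of the microscope's light base: pull the wiper knob all the way out to its stop and push it fully home again. Then pick up the lens arm by its balance point and, keeping it level all the way, carry it over the base, the hole of its hub straight above the peg and its ring straight above the window, about 5 cm clear of the peg's top. Finish while holding it still and level there; do not set it down, and leave the other things on the bench alone.

Things in the scene. Friction and masses are not known exactly. Their poses are not given: they have to be found in the camera images.
- base: Microscope light base, fixed: white block 120 (x) x 280 (y) x 70 mm high. Origin: centre of its underside; its -x side is the front, roughly facing the robot (yaw within 0.25 rad). On its top, on the centre line and 180 mm apart, are a steel peg (y = +90 mm) and a round glass window (y = -90 mm). The wiper knob sticks out of the front under the window
- peg_top (a point): Centre of the top of the steel peg: 14 mm across, 30 mm high, its top 100 mm above the bench. Axes as base
- window (a point): Centre of the round window, 36 mm across, flush with the base's top, 70 mm above the bench. A steel frame with a rubber blade, top 76 mm above the bench, slides over it with the knob. Axes as base
- wiper_knob (a point): Centre of the wiper's black knob: a lying cylinder 22 mm across, 22 mm long, axis along base x, 45 mm above the bench; when home it is at base x = -91, y = -90 mm. A 10 mm stem, 16 mm of it free, joins it to a steel plate 57 wide x 50 mm high that lies against the base's front when home. Take it from above, fingers on its two sides (base y); 40 N of grip is enough. Axes as base
- wiper (a joint): Travel of the wiper slide in m: 0 home (plate against the base's front), 0.045 fully out (hard stop), straight along the base's -x. Sprung detent: it resists with up to about 5 N, past half-way it snaps on to the other end and stays there. May start up to 4 mm short of home
- lensarm: Lens arm lying flat on the bench: heavy steel hub at one end, light aluminium ring at the other, joined by a straight grey bar 16 mm wide, from 16 to 36 mm above the underside, bare from x = 22 to 130 mm. 0.4 to 0.6 kg. Origin: hub axis at the underside; +x along the bar to the ring. Balance point: on the bar 48 mm from the hub axis (x = +48 mm); 90 N of grip there carries it level
- hub (a point): Centre of the hub's upright 18 mm hole, at the underside (origin of lensarm); hub 44 mm across, 42 mm high. Axes as lensarm
- ring (a point): Centre of the ring at the underside, x = +180 mm on lensarm; ring 64 mm across, 20 mm high, 54 mm hole. Axes as lensarm
- timer: Bystander, loose: white digital timer lying flat, 62 x 62 x 16 mm. Origin at the centre of its underside
- carton: Bystander, loose: white paper carton 50 x 90 x 60 mm. Origin at the centre of its underside
- jar: Bystander, loose: amber bottle with black cap, 76 mm across, 150 mm tall, at the back. Origin at the centre of its underside
- vial: Bystander, loose: small white jar, 26 mm across, 55 mm tall. Origin at the centre of its underside
- flask: Bystander, loose: white plastic bottle, 48 mm across, 110 mm tall. Origin at the centre of its underside
- tape: Bystander, loose: green ring of tape lying flat, 56 mm across, 20 mm high. Origin at the centre of its underside
Mind the look-alikes: they are no part of the job. What is meant by the lensarm is not orange or yellow, and is the larger of those in its own colour.

How it is judged:
By the outcome, as a careful person would: the job done as asked, in the order asked, and still so for the second after the job is handed in, while the arm keeps its last pose, push and grip.
It also fails if it takes over 58 s, if anything falls off the work surface, if the arm or the gripper's body presses on something with over 40 N, if the wrist force passes 120 N, or if a joint passes its speed limit or range.

## Robot

A 6-joint arm with a two-finger parallel gripper is mounted at the origin on the work surface. World frame = base frame: x ahead of the robot, y to its left, z up, the work surface at z = 0. Lengths are in m, angles in rad, forces in N, time in s.
With the tool pointing down it reaches from about 0.225 to 0.875 m from the base axis. Payload 3.4 kg.
Tool frame: the origin (TCP) lies midway between the tips of the shut fingers; the grasp point (between the pads) lies 19 mm behind it (pinch_z is the distance from the TCP to the grasp point, in m); z points along the fingers, y is the line along which they close (so a half turn about z gives the same grasp; the last joint's range is limited). The gripper opens to 85 mm and grips with 20 to 120 N. Pads are 22 mm wide; open, the fingers measure 114 mm over their backs; the gripper's body (76 mm by 85 mm) begins 54 mm behind the grasp point. The pads swing forward as they close: fully open they stand 13 mm farther back than shut.
Start: joints at [-1.469, 0.276, 1.505, -0, 1.361, -0.121], TCP at [0.127, -0.561, 0.231] pointing down, gripper open.
Joint ranges: [-2.89, 2.89], [-0.75, 2.08], [0.22, 2.7], [-1.18, 4.32], [0.11, 2.71], [-2.7, 2.7]. Speed limits (rad/s): [2.57, 2.57, 3.14, 3.14, 3.14, 3.14].

## Interface

Orientations are given as a unit quaternion [w, x, y, z].
In Python, from rig import get_state, get_image, sign_off, pinch_z gives the robot as it stands.
- The arm moves only by the tool send_rows, never from a script. Its argument "steps" is one flat list of numbers, 5 for each row, row after row: the gripper's target within -1 to 1 (fully open at 1, half-way at 0, shut at -1), then the shift along the tool's x, y, z in cm, then the turn about the tool's z in degrees. In form: [gripper, x, y, z, roll, gripper, x, y, z, roll, ...]. A call has 1 to 12 rows; each row shifts and turns the commanded pose from where the row before left it, along the tool's axes as they then stand; what a row does not reach is not made up. A row lasts 1/10 s, in which the tool goes at most 50 mm and 8.59 degrees, less where a joint would pass 70% of its speed; a pose out of reach is approached as far as the arm can. A call is refused whole if a number of a shift passes 5 or a number of a turn 8.59, either way. A call with a gripper value outside its range is refused whole. The fingers move at their own pace and stop on an object; "newtons" is the grip in N (left out, the last holds). Time passes only in rows, so rows that do not move let the fingers close. It gives the time, the measured TCP pose, the force, the opening and the grip force at its end, in the units of the state.
- get_state(): the state, without advancing time (a new reading comes with each control period).
- get_image(name): name is "side" or "top"; returns a dict with "color" (420x560x3 uint8, red, green, blue), "mtx" (3x3 intrinsics, pixels), "T" (4x4, takes a point from camera to world coordinates). Camera axes: x right, y down, z forward; pixel columns grow to the right and rows downward; lengths in m; the calibration is good to about 2 mm. A picture is of the moment at which its call begins. There is no depth.
- sign_off(): hands the job in; it is judged then, once.
The state is a dict: "clock": time; "qpos": joint angles; "qd": joint speeds; "effort": joint torques, N m; "position": TCP position; "ee_rot": TCP orientation; "contact_force": force on the tool from outside, world axes, zero at the start; "moment": the same for the moment, N m; "width": finger opening in m; "gripper_force": force on a finger pad.
Only numpy, scipy, OpenCV 4.12 (cv2) and the standard library are available. Lean on these libraries where they do the work, as an engineer would, in place of code of your own. Each camera call takes 0.05 s, during which the arm holds its last target. There are 200 camera calls.

## Working session

There is one attempt and no reset: what is moved stays moved. The work goes in short steps, Python scripts to look and compute and a tool call to move; the robot and the scene stay as the last step left them, time stands still between calls to the robot, and variables do not carry over. Pictures are saved under pics/ and viewed, at most 10 in all, crops included, and the job is handed in when it is done.

Besides the shell and the picture viewer there is one more tool, called after ">>>" in YAML: its name, and indented under it one key for each argument. send_rows: Moves the arm, as the interface text tells. Its arguments: {"type":"object","properties":{"steps":{"type":"array"},"newtons":{"type":"number"}},"required":["steps"]}

```bash
mkdir -p pics; ls; python3 - <<'E'
from rig import *
import cv2,numpy as np
s=get_state();print({k:np.round(v,3).tolist() for k,v in s.items()},pinch_z)
for n in("top","side"):
    g=get_image(n);cv2.imwrite(f"pics/{n}0.png",g["color"][:,:,::-1]);np.savez(f"{n}0.npz",**g);print(n,g["mtx"].tolist(),g["T"].round(4).tolist())
E
```

```text
pics
{'clock': 0.0, 'qpos': [-1.469, 0.277, 1.506, -0.0, 1.361, -0.121], 'qd': [-0.001, 0.001, 0.001, 0.001, 0.0, 0.0], 'effort': [0.0, -41.678, -24.58, -0.0, 0.011, 0.0], 'position': [0.127, -0.56, 0.23], 'ee_rot': [-0.001, 0.994, 0.111, -0.0], 'contact_force': [0.806, -0.852, -0.648], 'moment': [0.01, -0.013, -0.011], 'gripper_force': 0.0, 'width': 0.086} 0.0187
top [[490.16050304994513, 0.0, 282.6753209531114], [0.0, 490.16050304994513, 203.33287020393544], [0.0, 0.0, 1.0]] [[-0.0183, -0.9863, 0.1642, 0.2531], [-0.9995, 0.0223, 0.0221, -0.0952], [-0.0255, -0.1637, -0.9862, 1.5265], [0.0, 0.0, 0.0, 1.0]]
side [[442.0092155160719, 0.0, 285.05072571659827], [0.0, 442.0092155160719, 212.67645006303002], [0.0, 0.0, 1.0]] [[0.9634, -0.1513, 0.2213, 0.1655], [-0.268, -0.5204, 0.8108, -1.245], [-0.0075, -0.8404, -0.5418, 0.8596], [0.0, 0.0, 0.0, 1.0]]
```

View pics/top0.png

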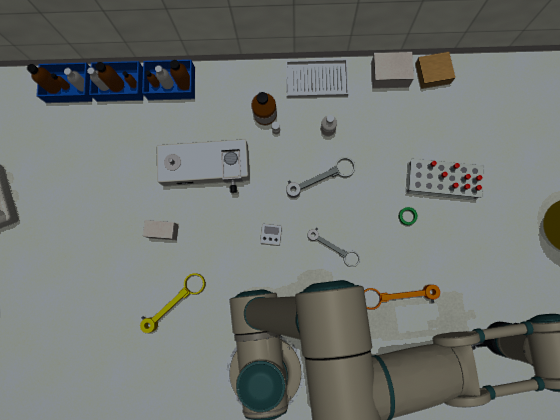

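View pics/side0.png

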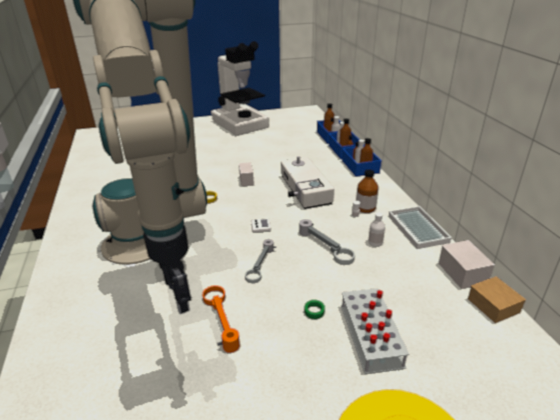

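The top view shows the base at about (203,161), with peg (172,161), window (231,158) and knob (233,188). The larger grey lens arm has its hub at (293,189) and ring at (345,168); the smaller grey one at (313,234) is the look-alike.

```bash
cat > h.py <<'E'
import numpy as np,cv2
def ray(g,uv):
    d=g["T"][:3,:3]@np.linalg.solve(g["mtx"],[uv[0],uv[1],1.]);return g["T"][:3,3],d
def at(g,uv,z):
    o,d=ray(g,uv);return (o+d*(z-o[2])/d[2])
def proj(g,p):
    c=g["T"][:3,:3].T@(np.array(p)-g["T"][:3,3]);q=g["mtx"]@c;return q[:2]/q[2]
E
python3 - <<'E'
from h import *
for n,(x,y,w,h) in {"top":(150,130,220,80),"side":(265,145,110,125)}.items():
    g=dict(np.load(n+"0.npz"));c=g["color"][y:y+h,x:x+w,::-1]
    f=3.6 if n=="top" else 4.8
    cv2.imwrite(f"pics/{n}c.png",cv2.resize(c,None,fx=f,fy=f,interpolation=cv2.INTER_CUBIC))
g=dict(np.load("top0.npz"))
for n,uv,z in [("peg",(172,160),.1),("win",(231,158),.07),("knob",(233.5,188.5),.045),("hub",(293,188),.042),("ring",(345,168),.02)]:
    print(n,at(g,uv,z).round(4))
hsv=cv2.cvtColor(g["color"],cv2.COLOR_RGB2HSV)
print(g["color"][[160,185,189,178,130],[200,200,293,315,200]])
E
```

```text
peg [0.6305 0.2679 0.1   ]
win [0.6402 0.0935 0.07  ]
knob [0.5496 0.0891 0.045 ]
hub [ 0.5475 -0.0946  0.042 ]
ring [ 0.6121 -0.2594  0.02  ]
[[138 144 150]
 [ 98  99  92]
 [101 103  95]
 [ 88  95  93]
 [137 144 137]]
```

View pics/topc.png

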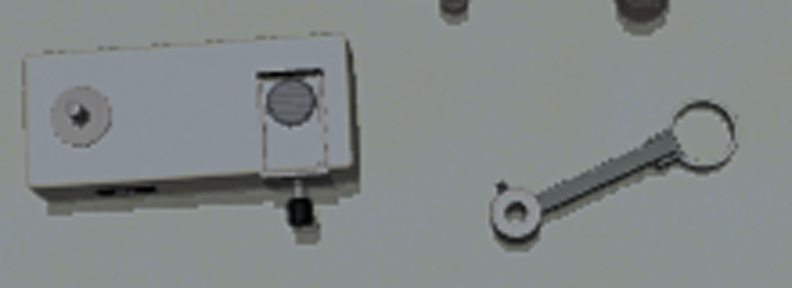

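View pics/sidec.png

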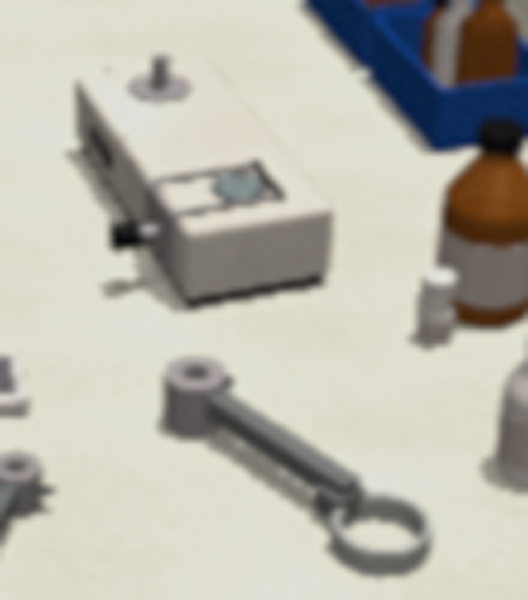

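The crops show, in topc pixels, the base's top corners at (24,57), (347,35), (354,165) and (30,187). The window is at (292,103), the knob at (300,212), the hub hole at (516,211) and the ring at (704,136). In sidec the hub hole is at (197,374), the ring centre at (381,533), the window at (238,184) and the knob at (124,236).

```bash
cat > m.py <<'E'
from h import *
t=dict(np.load("top0.npz"));s=dict(np.load("side0.npz"))
T=lambda x,y:(150+(x+.5)/3.6-.5,130+(y+.5)/3.6-.5)
S=lambda x,y:(265+(x+.5)/4.8-.5,145+(y+.5)/4.8-.5)
C=np.array([at(t,T(*c),.07)[:2] for c in [(24,57),(347,35),(354,165),(30,187)]])
print("base corners",C.round(4).tolist(),C.mean(0).round(4))
for n,c in dict(L=C[0]-C[1],L2=C[3]-C[2],w=C[0]-C[3],w2=C[1]-C[2]).items(): print(n,np.linalg.norm(c).round(4),np.degrees(np.arctan2(c[1],c[0])).round(2))
for n,a,b,z in [("win",(292,103),(238,184),.07),("pegdisc",(82,116),(160,88),.07),("pegtop",(77,109),(160,60),.1),("knob",(300,212),(124,236),.045),("hub",(516,211),(197,374),.042),("ring",(704,136),(383,526),.02)]:
    print(n,at(t,T(*a),z).round(4)[:2],at(s,S(*b),z).round(4)[:2])
E
python3 m.py
```

```text
base corners [[0.6859, 0.3252], [0.6982, 0.0469], [0.584, 0.0417], [0.5716, 0.3174]] [0.6349 0.1828]
L 0.2786 92.54
L2 0.276 92.59
w 0.1146 3.95
w2 0.1143 2.63
win [0.6394 0.0943] [0.645 0.101]
pegdisc [0.6325 0.2741] [0.6356 0.2752]
pegtop [0.6308 0.2708] [0.6327 0.2666]
knob [0.5496 0.0907] [0.5511 0.0909]
hub [ 0.5467 -0.0945] [ 0.5486 -0.0983]
ring [ 0.614  -0.2601] [ 0.6198 -0.2647]
```

>>> send_rows:
  steps: [1,2.25,-3.0,0,5,1,2.1,-3.1,0,5,1,2.25,-3.15,0,0,1,2.25,-3.15,0,0,1,2.25,-3.15,0,0,1,2.25,-3.15,0,0,1,2.25,-3.15,0,0,1,2.25,-3.15,0,0,1,2.25,-3.15,0,0,1,2.25,-3.15,0,0,1,2.25,-3.15,0,0,1,2.25,-3.15,0,0]
  newtons: 40

```text
clock: 1.3
position: [0.3689, -0.166, 0.2311]
ee_rot: [0.0, 1.0, 0.024, -0.0]
contact_force: [0.9, -1.0, -0.6]
width: 0.0852
gripper_force: 0.0
```

>>> send_rows:
  steps: [1,2.25,-3.15,0,0,1,2.25,-3.15,0,0,1,2.25,-3.15,0,0,1,2.25,-3.15,0,0,1,2.25,-3.15,0,0,1,2.25,-3.15,0,0,1,2.25,-3.15,0,0,1,1,-1.5,0,0,1,0,0,0,0,1,0,0,0,0]

```text
clock: 2.3
position: [0.5236, 0.0751, 0.2308]
ee_rot: [0.001, 1.0, 0.024, -0.001]
contact_force: [0.6, 0.1, 0.3]
width: 0.0854
gripper_force: 0.0
```

```bash
cat > go.py <<'E'
import sys;from h import *
from rig import get_state
from scipy.spatial.transform import Rotation as R
def rel(p,yaw=None):
    s=get_state();q=s["ee_rot"];M=R.from_quat([q[1],q[2],q[3],q[0]]).as_matrix()
    y=np.degrees(np.arctan2(M[1,0],M[0,0]))
    print("clock",round(s["clock"],2),"pos",np.round(s["position"],4),"toolx yaw",y.round(2),"tilt",np.degrees(np.arccos(-M[2,2])).round(2),"F",np.round(s["contact_force"],1),"M",np.round(s["moment"],2),"w",s["width"],"gf",s["gripper_force"])
    if p is not None:
        d=np.array(p)-s["position"]; print("tool cm now",(M.T@d*100).round(2))
        if yaw is not None:
            a=np.radians(yaw);print("roll",((y-yaw)).round(2),"tool cm after roll",(100*np.array([d[0]*np.cos(a)+d[1]*np.sin(a),d[0]*np.sin(a)-d[1]*np.cos(a),-d[2]])).round(2))
if __name__=="__main__":
    a=list(map(float,sys.argv[1:])); rel(a[:3] if a else None,a[3] if len(a)>3 else None)
E
python3 go.py .5495 .0905 .026 2.6
```

```text
clock 2.3 pos [0.5236 0.0751 0.2308] toolx yaw 2.8 tilt 0.13 F [0.6 0.1 0.3] M [-0.01  0.02  0.02] w 0.08540598915519468 gf 0.0
tool cm now [ 2.7  -1.43 20.47]
roll 0.2 tool cm after roll [ 2.65 -1.42 20.48]
```

>>> send_rows:
  steps: [1,1.35,-0.7,2,0,1,1.3,-0.7,3,0,1,0,0,3,0,1,0,0,3,0,1,0,0,3,0,1,0,0,2.5,0,1,0,0,2,0,1,0,0,1.5,0,1,0,0,0.4,0,1,0,0,0,0,1,0,0,0,0]
  newtons: 40

```text
clock: 3.4
position: [0.5507, 0.0903, 0.0282]
ee_rot: [0.0, 1.0, 0.024, 0.001]
contact_force: [-0.3, 0.2, -0.7]
width: 0.0853
gripper_force: 0.0
```

>>> send_rows:
  steps: [-1,0,0,0,0,-1,0,0,0,0,-1,0,0,0,0,-1,0,0,0,0,-1,0,0,0,0,-1,0,0,0,0,-1,0,0,0,0,-1,0,0,0,0]

```text
clock: 4.2
position: [0.5504, 0.0901, 0.0277]
ee_rot: [0.001, 1.0, 0.024, 0.0]
contact_force: [-1.6, -5.3, 5.2]
width: 0.0207
gripper_force: 39.0
```

```bash
python3 go.py .5495 .0905 .026; python3 - <<'E'
from h import *
from rig import get_image
a=get_image("side")["color"][145:245,265:365,::-1];b=get_image("top")["color"][140:240,180:280,::-1]
cv2.imwrite("pics/g1.png",cv2.resize(np.hstack([a,b]),None,fx=4,fy=4,interpolation=cv2.INTER_CUBIC))
E
```

```text
clock 4.2 pos [0.5504 0.0901 0.0277] toolx yaw 2.8 tilt 0.1 F [-1.6 -5.3  5.2] M [-0.9   0.17 -0.05] w 0.020735579134389868 gf 39.04474854469299
tool cm now [-0.09 -0.05  0.17]
```

View pics/g1.png

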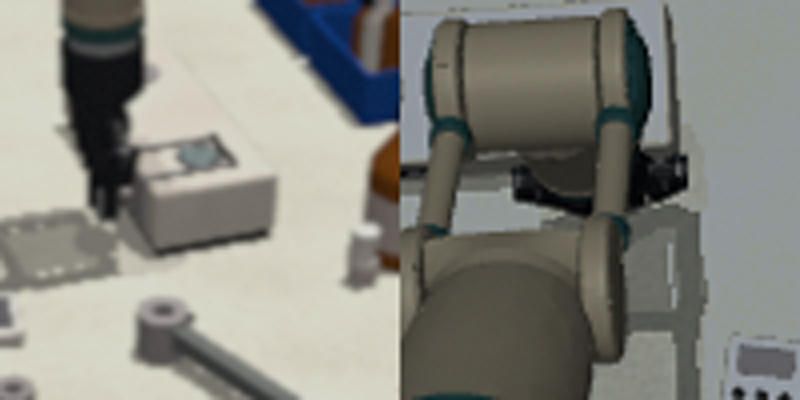

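Side crop (left half): the fingers have the knob at about (110,165), and the force readings confirm the grip. Pulling now.

>>> send_rows:
  steps: [-1,-0.5,0,0,0,-1,-0.5,0,0,0,-1,-0.5,0,0,0,-1,-0.5,0,0,0,-1,-0.5,0,0,0,-1,-0.5,0,0,0,-1,-0.5,0,0,0,-1,-0.5,0,0,0,-1,-0.3,0,0,0,-1,0,0,0,0,-1,0,0,0,0]

```text
clock: 5.4
position: [0.5054, 0.0881, 0.0276]
ee_rot: [0.001, 1.0, 0.024, -0.002]
contact_force: [-4.2, -5.6, 9.0]
width: 0.0204
gripper_force: 40.2
```

```bash
python3 go.py
```

```text
clock 5.4 pos [0.5054 0.0881 0.0276] toolx yaw 2.8 tilt 0.21 F [-4.2 -5.6  9. ] M [-0.9   0.69 -0.03] w 0.020438581597405105 gf 40.2230304479599
```

>>> send_rows:
  steps: [-1,-0.2,0,0,0,-1,-0.2,0,0,0,-1,0,0,0,0,-1,0,0,0,0]

```text
clock: 5.8
position: [0.5054, 0.0881, 0.0277]
ee_rot: [0.001, 1.0, 0.024, 0.002]
contact_force: [1.8, -5.3, 1.3]
width: 0.0206
gripper_force: 39.4
```

```bash
python3 go.py
```

```text
clock 5.8 pos [0.5054 0.0881 0.0277] toolx yaw 2.79 tilt 0.25 F [ 1.8 -5.3  1.3] M [-0.82 -0.37 -0.03] w 0.020612771825229977 gf 39.35817897319794
```

>>> send_rows:
  steps: [-1,-0.3,0,0,0,-1,-0.2,0,0,0,-1,0,0,0,0,-1,0,0,0,0]

```text
clock: 6.2
position: [0.5054, 0.0882, 0.0278]
ee_rot: [0.0, 1.0, 0.024, 0.007]
contact_force: [10.7, -3.6, -7.8]
width: 0.0206
gripper_force: 39.7
```

```bash
python3 go.py
```

```text
clock 6.2 pos [0.5054 0.0882 0.0278] toolx yaw 2.77 tilt 0.79 F [10.7 -3.6 -7.8] M [-0.66 -1.59 -0.02] w 0.020642148205568252 gf 39.65591847896576
```

>>> send_rows:
  steps: [-1,0.5,0,0,0,-1,0.5,0,0,0,-1,0.5,0,0,0,-1,0.5,0,0,0,-1,0.5,0,0,0,-1,0.5,0,0,0,-1,0.5,0,0,0,-1,0.5,0,0,0,-1,0.5,0,0,0,-1,0.5,0,0,0,-1,0.3,0,0,0,-1,0,0,0,0]

```text
clock: 7.4
position: [0.5504, 0.0901, 0.0276]
ee_rot: [0.001, 1.0, 0.024, -0.001]
contact_force: [-3.5, -5.8, 6.9]
width: 0.0206
gripper_force: 41.5
```

```bash
python3 go.py
```

```text
clock 7.4 pos [0.5504 0.0901 0.0276] toolx yaw 2.8 tilt 0.16 F [-3.5 -5.8  6.9] M [-0.92  0.46 -0.09] w 0.020648977193730305 gf 41.46047651767731
```

>>> send_rows:
  steps: [-1,0.3,0,0,0,-1,0.3,0,0,0,-1,0.2,0,0,0,-1,0,0,0,0,-1,0,0,0,0]

```text
clock: 7.9
position: [0.5503, 0.0901, 0.0275]
ee_rot: [0.001, 1.0, 0.025, -0.009]
contact_force: [-16.0, -6.9, 19.8]
width: 0.0207
gripper_force: 42.7
```

```bash
python3 go.py
```

```text
clock 7.9 pos [0.5503 0.0901 0.0275] toolx yaw 2.83 tilt 1.01 F [-16.   -6.9  19.8] M [-1.13  2.45 -0.01] w 0.020698737515795873 gf 42.7077054977417
```

>>> send_rows:
  steps: [-1,-0.4,0,0,0,-1,-0.4,0,0,0,1,0,0,0,0,1,0,0,0,0,1,0,0,0,0,1,0,0,0,0,1,0,0,0,0,1,0,0,0,0,1,0,0,-1,0,1,0,0,-2,0,1,0,0,-3,0,1,0,0,-3,0]

```text
clock: 9.1
position: [0.551, 0.0911, 0.1186]
ee_rot: [0.0, 1.0, 0.024, -0.0]
contact_force: [0.8, -0.2, -0.9]
width: 0.0851
gripper_force: 0.0
```

>>> send_rows:
  steps: [1,0,0,-3,0,1,0,3.5,-2,0,1,0,4,0,0,1,0,4,0,0,1,0,4,0,0,1,0,4,0,0,1,0,3,0,0]

```text
clock: 9.8
position: [0.5621, -0.1361, 0.1682]
ee_rot: [0.001, 1.0, 0.024, 0.001]
contact_force: [-0.3, 1.0, 0.5]
width: 0.0854
gripper_force: 0.0
```

>>> send_rows:
  steps: [1,0,0,0,-8.5,1,0,0,0,-8.5,1,0,0,0,-8.5,1,0,0,0,-8.5,1,0,0,0,-8.5,1,0,0,0,-8.5,1,0,0,0,-8.5,1,0,0,0,-8.5,1,0,0,0,-8.5,1,0,0,0,-8.5,1,0,0,0,-8.5,1,0,0,0,-8.5]

```text
clock: 11.0
position: [0.5621, -0.1336, 0.1681]
ee_rot: [0.0, 0.608, 0.794, 0.0]
contact_force: [-0.7, 0.2, -0.7]
width: 0.0856
gripper_force: 0.0
```

```bash
python3 go.py .566 -.140 .009 112.5; python3 - <<'E'
from h import *
from rig import get_image
a=get_image("side")
np.savez("side1.npz",**a)
cv2.imwrite("pics/g2.png",cv2.resize(a["color"][145:285,265:405,::-1],None,fx=4.2,fy=4.2,interpolation=cv2.INTER_CUBIC))
E
```

```text
clock 11.0 pos [ 0.5621 -0.1336  0.1681] toolx yaw 105.12 tilt 0.04 F [-0.7  0.2 -0.7] M [-0.    0.02  0.02] w 0.08562204462097266 gf 0.0
tool cm now [-0.71  0.2  15.91]
roll -7.38 tool cm after roll [-0.74  0.12 15.91]
```

View pics/g2.png

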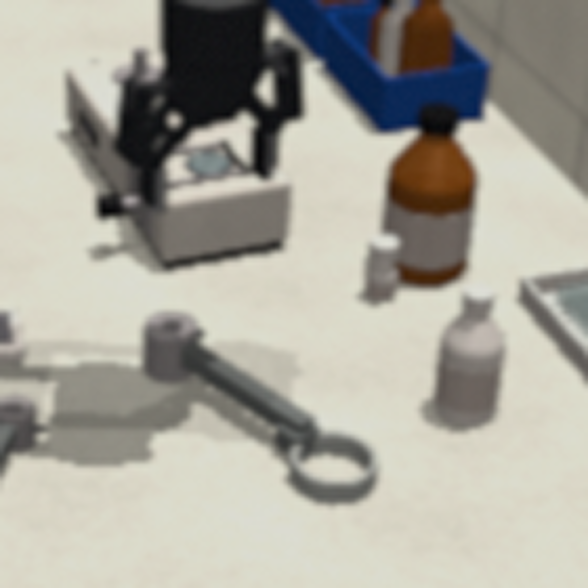

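The knob is home at crop (108,205), and the lens arm is undisturbed with its hub at (172,330) and ring at (333,465). Descending on the balance point.

>>> send_rows:
  steps: [1,-0.7,0.1,0,-7.4,1,0,0,2.5,0,1,0,0,2.5,0,1,0,0,2.5,0,1,0,0,2.5,0,1,0,0,2.5,0,1,0,0,1.7,0,1,0,0,1,0,1,0,0,0.7,0,1,0,0,0,0,1,0,0,0,0]
  newtons: 90

```text
clock: 12.15
position: [0.5655, -0.1404, 0.009]
ee_rot: [0.001, 0.558, 0.83, 0.0]
contact_force: [0.2, 0.1, -0.6]
width: 0.0854
gripper_force: 0.0
```

>>> send_rows:
  steps: [-1,0,0,0,0,-1,0,0,0,0,-1,0,0,0,0,-1,0,0,0,0,-1,0,0,0,0,-1,0,0,0,0,-1,0,0,0,0,-1,0,0,0,0,-1,0,0,0,0]

```text
clock: 13.05
position: [0.5657, -0.1402, 0.0089]
ee_rot: [0.001, 0.558, 0.83, 0.0]
contact_force: [0.0, 1.0, 4.9]
width: 0.0145
gripper_force: 89.8
```

```bash
python3 go.py .566 -.140 .009 112.5
```

```text
clock 13.05 pos [ 0.5657 -0.1402  0.0089] toolx yaw 112.13 tilt 0.1 F [0.  1.  4.9] M [ 0.11 -0.13 -0.16] w 0.014540744255337768 gf 89.76375460624695
tool cm now [ 0.01  0.04 -0.01]
roll -0.37 tool cm after roll [ 0.01  0.04 -0.01]
```

Gripped. I'll lift gently, then check it is level.

>>> send_rows:
  steps: [-1,0,0,-0.3,0,-1,0,0,-0.5,0,-1,0,0,-1,0,-1,0,0,-1,0,-1,0,0,-1,0,-1,0,0,-1,0,-1,0,0,-0.2,0,-1,0,0,0,0,-1,0,0,0,0,-1,0,0,0,0]

```text
clock: 14.05
position: [0.5644, -0.14, 0.0578]
ee_rot: [-0.001, 0.558, 0.83, -0.0]
contact_force: [0.2, 0.8, -6.0]
width: 0.0147
gripper_force: 88.4
```

```bash
python3 go.py; python3 - <<'E'
from h import *
from rig import get_image
a=get_image("side");b=get_image("top")
np.savez("side2.npz",**a);np.savez("top2.npz",**b)
A=a["color"][190:290,275:375,::-1];B=b["color"][130:230,270:370,::-1]
cv2.imwrite("pics/g3.png",cv2.resize(np.hstack([A,B]),None,fx=4,fy=4,interpolation=cv2.INTER_CUBIC))
E
```

```text
clock 14.05 pos [ 0.5644 -0.14    0.0578] toolx yaw 112.16 tilt 0.07 F [ 0.2  0.8 -6. ] M [-0.02  0.08  0.05] w 0.014690379505538522 gf 88.37648391723633
```

View pics/g3.png

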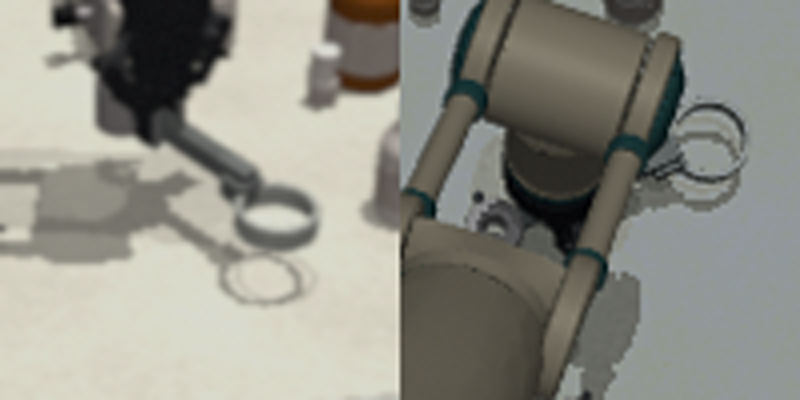

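In the lifted view, the ring's top centre is at about side crop (278,208) and top crop (711,137). The hub hole shows in the top crop at about (496,228). I'll triangulate the ring to check level.

```bash
python3 - <<'E'
from h import *
t=dict(np.load("top2.npz"));s=dict(np.load("side2.npz"))
f=4
T=lambda x,y:(270+(x-400+.5)/f-.5,130+(y+.5)/f-.5)
S=lambda x,y:(275+(x+.5)/f-.5,190+(y+.5)/f-.5)
def tri(r1,r2):
    A=np.stack([r1[1],-r2[1]],1);k=np.linalg.lstsq(A,r2[0]-r1[0],rcond=None)[0]
    p=r1[0]+k[0]*r1[1];q=r2[0]+k[1]*r2[1];return (p+q)/2,np.linalg.norm(p-q)
# calibration check with ring at rest
T0=(150+704.5/3.6-.5,130+136.5/3.6-.5);S0=(265+383.5/4.8-.5,145+526.5/4.8-.5)
print("rest",tri(ray(t,T0),ray(s,S0)))
print("ring lifted",tri(ray(t,T(711,137)),ray(s,S(278,208))))
print("ring at .069",at(t,T(711,137),.069),at(s,S(278,208),.069),"hub .091",at(t,T(496,228),.091))
E
```

```text
rest (array([ 0.61800004, -0.26125281,  0.01682125]), np.float64(0.006538756148474755))
ring lifted (array([ 0.6151395 , -0.2624124 ,  0.06656795]), np.float64(0.0028192768454352243))
ring at .069 [ 0.61312397 -0.2617778   0.069     ] [ 0.6152876 -0.2652912  0.069    ] hub .091 [ 0.54191998 -0.09659022  0.091     ]
```

The ring rose 49.8 mm against the tool's 48.9 mm, so the arm is level. I'll lift and turn gently.

>>> send_rows:
  steps: [-1,0,0,-0.5,0,-1,0,0,-1,1,-1,0,0,-1.2,2,-1,0,0,-1.2,3,-1,0,0,-1.2,3,-1,0,0,-1.2,3,-1,0,0,-1.2,3,-1,0,0,-1.2,2.5,-1,0,0,-1,1.5,-1,0,0,-0.4,0.5,-1,0,0,0,0]

```text
clock: 15.25
position: [0.5653, -0.1404, 0.1602]
ee_rot: [0.001, 0.69, 0.723, 0.0]
contact_force: [0.0, -1.4, -5.7]
width: 0.0145
gripper_force: 88.5
```

```bash
python3 go.py .6352 .226 .159 92.8
```

```text
clock 15.25 pos [ 0.5653 -0.1404  0.1602] toolx yaw 92.67 tilt 0.1 F [ 0.  -1.4 -5.7] M [-0.06 -0.04 -0.  ] w 0.014537370894477642 gf 88.51251482963562
tool cm now [36.27  8.69  0.1 ]
roll -0.13 tool cm after roll [36.25  8.77  0.12]
```

>>> send_rows:
  steps: [-1,0.5,0.1,0,0,-1,1,0.2,0,0,-1,1.5,0.4,0,0,-1,2,0.5,0,0,-1,2,0.5,0,0,-1,2,0.5,0,0,-1,2,0.5,0,0,-1,2,0.5,0,0,-1,2,0.5,0,0,-1,2,0.5,0,0,-1,2,0.5,0,0,-1,2,0.5,0,0]

```text
clock: 16.45
position: [0.6067, 0.0745, 0.1588]
ee_rot: [-0.001, 0.69, 0.724, -0.0]
contact_force: [-0.1, -0.3, -5.5]
width: 0.0142
gripper_force: 88.5
```

>>> send_rows:
  steps: [-1,2,0.5,0,0,-1,2,0.5,0,0,-1,2,0.5,0,0,-1,2,0.5,0,0,-1,2,0.5,0,0,-1,2,0.5,0,0,-1,1.5,0.3,0,0,-1,1,0.2,0,0,-1,0.5,0.1,0,0,-1,0,0,0,0,-1,0,0,0,0,-1,0,0,0,0]

```text
clock: 17.65
position: [0.636, 0.2226, 0.1593]
ee_rot: [0.0, 0.691, 0.723, -0.0]
contact_force: [0.3, -0.0, -6.2]
width: 0.0143
gripper_force: 88.4
```

```bash
python3 go.py .6352 .226 .159; python3 - <<'E'
from h import *
from rig import get_image
a=get_image("side");b=get_image("top")
np.savez("side3.npz",**a);np.savez("top3.npz",**b)
A=a["color"][110:220,255:355,::-1];B=b["color"][110:220,150:250,::-1]
cv2.imwrite("pics/g4.png",cv2.resize(np.hstack([A,B]),None,fx=4,fy=4,interpolation=cv2.INTER_CUBIC))
E
```

```text
clock 17.65 pos [0.636  0.2226 0.1593] toolx yaw 92.61 tilt 0.04 F [ 0.3 -0.  -6.2] M [ 0.02  0.04 -0.05] w 0.014348168309790651 gf 88.43991994857788
tool cm now [ 0.35 -0.06  0.03]
```

View pics/g4.png

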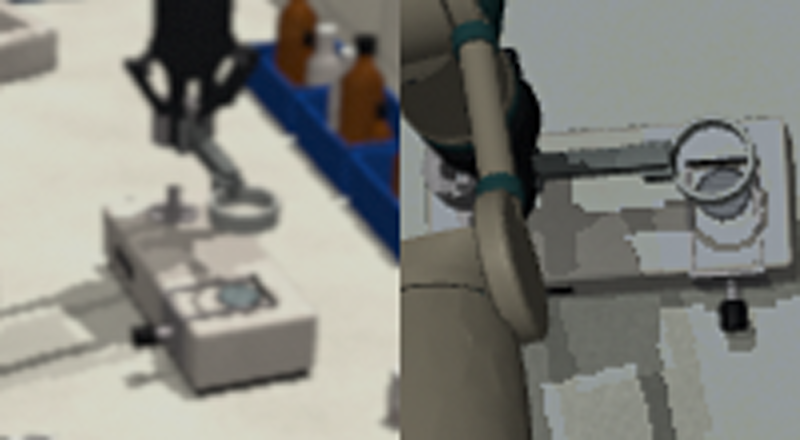

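The arm hangs over the base. The ring's top centre is at side crop (246,204) and top crop (711,163), the window at side (240,293), and the peg top at side (173,188). I'll compare ring and window within each view.

```bash
python3 - <<'E'
from h import *
t=dict(np.load("top3.npz"));s=dict(np.load("side3.npz"))
f=4
T=lambda x,y:(150+(x-400+.5)/f-.5,110+(y+.5)/f-.5)
S=lambda x,y:(255+(x+.5)/f-.5,110+(y+.5)/f-.5)
print("ring",at(t,T(711,163),.170),at(s,S(246,204),.170))
r1,r2=ray(t,T(711,163)),ray(s,S(246,204))
k=np.linalg.lstsq(np.stack([r1[1],-r2[1]],1),r2[0]-r1[0],rcond=None)[0];print("tri",(r1[0]+k[0]*r1[1]+r2[0]+k[1]*r2[1])/2)
print("window",at(s,S(240,293),.07),"peg",at(s,S(173,187),.1),"knob",at(s,S(146,335),.045),at(t,T(734,317),.045))
print("expected window px top",proj(t,[.641,.0946,.07]),T(723,190))
E
```

```text
ring [0.63636735 0.09093616 0.17      ] [0.64271859 0.08198696 0.17      ]
tri [0.64185043 0.09090736 0.16486732]
window [0.64665889 0.10104318 0.07      ] peg [0.63438321 0.27294043 0.1       ] knob [0.55429746 0.0929249  0.045     ] [0.54847405 0.09025403 0.045     ]
expected window px top [230.64111466 157.74847558] (230.375, 157.125)
```

>>> send_rows:
  steps: [-1,0.15,0.05,0,0,-1,0.2,0.1,0,0,-1,0,0,0,0,-1,0,0,0,0,-1,0,0,0,0]

```text
clock: 18.25
position: [0.6373, 0.2271, 0.1593]
ee_rot: [0.0, 0.69, 0.723, -0.0]
contact_force: [0.0, 0.0, -6.0]
width: 0.0146
gripper_force: 88.4
```

```bash
python3 go.py; python3 - <<'E'
from h import *
from rig import get_image
a=get_image("side");b=get_image("top")
np.savez("side4.npz",**a);np.savez("top4.npz",**b)
A=a["color"][140:210,290:345,::-1];B=b["color"][130:180,180:245,::-1]
A=cv2.resize(A,(440,560),interpolation=cv2.INTER_CUBIC)
B=cv2.resize(B,(360,277),interpolation=cv2.INTER_CUBIC)
W=np.zeros((560,800,3),np.uint8);W[:,:440]=A;W[:277,440:]=B
B0=np.load("top0.npz")["color"][130:180,180:245,::-1];W[283:,440:]=cv2.resize(B0,(360,277),interpolation=cv2.INTER_CUBIC)
cv2.imwrite("pics/g5.png",W)
E
```

```text
clock 18.25 pos [0.6373 0.2271 0.1593] toolx yaw 92.67 tilt 0.01 F [ 0.  0. -6.] M [0.01 0.01 0.06] w 0.014591544044316559 gf 88.43700885772705
```

View pics/g5.png

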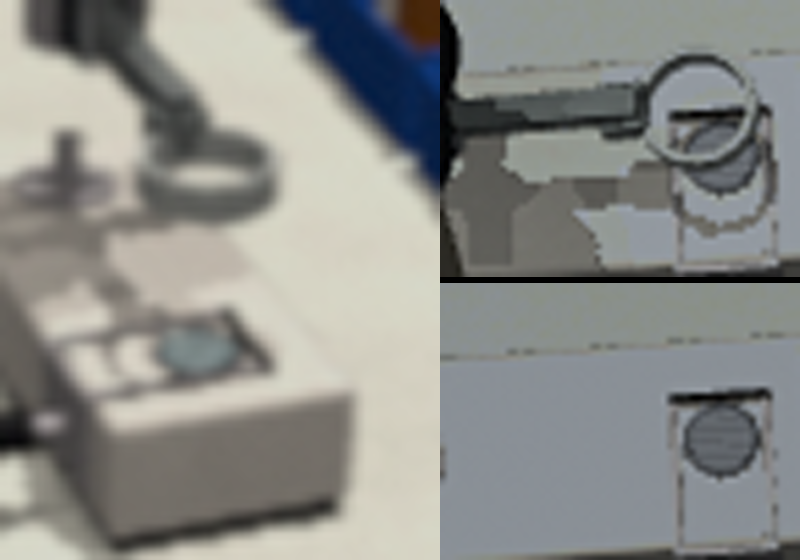

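Ring rim centre is at about (702,110) in the upper right panel and (207,166) in the side panel. The window is at (722,441) in the lower right panel and (198,350) in the side panel.

```bash
python3 - <<'E'
from h import *
t=dict(np.load("top4.npz"));s=dict(np.load("side4.npz"))
f=360/65
T=lambda x,y:(180+(x-440+.5)/f-.5,130+(y+.5)/f-.5)
S=lambda x,y:(290+(x+.5)/8-.5,140+(y+.5)/8-.5)
r1,r2=ray(t,T(702,110)),ray(s,S(207,166))
def tri(r1,r2):
    k=np.linalg.lstsq(np.stack([r1[1],-r2[1]],1),r2[0]-r1[0],rcond=None)[0];return (r1[0]+k[0]*r1[1]+r2[0]+k[1]*r2[1])/2
print("ring",at(t,T(702,110),.17),at(s,S(207,166),.17),"tri",tri(r1,r2))
print("window",at(t,T(722,158),.07),at(s,S(198,350),.07),"tri",tri(ray(t,T(722,158)),ray(s,S(198,350))))
a=np.radians(92.67);kin=np.array([.6373,.2271])-.132*np.array([np.cos(a),np.sin(a)]);print("kin ring",kin,"kin hub",np.array([.6373,.2271])+.048*np.array([np.cos(a),np.sin(a)]))
# bar edges in top view: fit direction
for p in [(455,117),(640,97)]: print("bar",at(t,T(*p),.186))
E
```

```text
ring [0.63913655 0.09231465 0.17      ] [0.64120448 0.08502463 0.17      ] tri [0.64210074 0.09256774 0.16586257]
window [0.63984238 0.09501392 0.07      ] [0.644493   0.09822785 0.07      ] tri [0.64120293 0.09441316 0.07204625]
kin ring [0.64344901 0.0952433 ] kin hub [0.635064   0.27504789]
bar [0.63411535 0.21708879 0.186     ]
bar [0.64227405 0.12196312 0.186     ]
```

>>> send_rows:
  steps: [-1,0,-0.1,0,0,-1,0,0,0,0,-1,0,0,0,0,-1,0,0,0,0,-1,0,0,0,0]

```text
clock: 18.85
position: [0.6364, 0.227, 0.1593]
ee_rot: [0.0, 0.69, 0.723, -0.0]
contact_force: [0.7, -0.7, -4.7]
width: 0.0148
gripper_force: 88.4
```

```bash
python3 go.py; python3 -c "from rig import sign_off;print(sign_off())"
```

```text
clock 18.85 pos [0.6364 0.227  0.1593] toolx yaw 92.66 tilt 0.01 F [ 0.7 -0.7 -4.7] M [-0.02  0.07 -0.01] w 0.014798202702541527 gf 88.43728423118591
the job is handed in; nothing more can be done
None
```

I pulled the wiper out to its stop, pushed it fully home, and handed the job in at 18.9 s with the lens arm held still, level to about 1°, about 5 cm above the peg, its hub and ring within about 2 mm of the peg and window by my measurements; the judge's result was not shown.

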